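# Refit the drain panel under its lip

## Robot

A 6-joint arm with a two-finger parallel gripper is mounted at the origin on the work surface. World frame = base frame: x ahead of the robot, y to its left, z up, the work surface at z = 0. Lengths are in m, angles in rad, forces in N, time in s.
With the tool pointing down it reaches from about 0.225 to 0.875 m from the base axis. Payload 3.4 kg.
Tool frame: the origin (TCP) lies at the very end of the fingers, on their centre line; the grasp point (between the pads) lies 19 mm behind it (manip.grasp_offset is the distance from the TCP to the grasp point, in m); x points along the fingers, y is the direction in which the jaws open and shut, and the axes are right-handed (so a half turn about x gives the same grasp; the last joint's range is limited). The gripper opens to 85 mm and grips with 20 to 120 N. Pads are 22 mm wide; open, the fingers measure 114 mm over their backs; the gripper's body (76 mm by 85 mm) begins 54 mm behind the grasp point. The pads swing forward as they close: fully open they stand 13 mm farther back than shut.
Start: joints at [-1.342, 0.276, 1.505, -0, 1.361, -0.121], TCP at [0.197, -0.54, 0.231] pointing down, gripper open.
Joint ranges: [-2.89, 2.89], [-0.75, 2.08], [0.22, 2.7], [-1.18, 4.32], [0.11, 2.71], [-2.7, 2.7]. Speed limits (rad/s): [2.57, 2.57, 3.14, 3.14, 3.14, 3.14].

## Interface

Orientations are given as a unit quaternion [w, x, y, z].
In Python, from rig import manip gives the robot as it stands.
- The arm moves only by the tool step_arm, never from a script. Its argument "increments" is a list of rows, each an object with "grip": the opening, from 0 (shut) to 1 (fully open); "delta_pos": the shift along the world's x, y, z in m, a list of three; "twist": the turn about the world's z in degrees. A call has 1 to 10 rows; each row shifts and turns the commanded pose from where the row before left it; what a row does not reach is not made up. A row lasts 1/12 s, in which the tool goes at most 41.7 mm and 7.16 degrees, less where a joint would pass 70% of its speed; a pose out of reach is approached as far as the arm can. A call with a gripper value outside its range is refused whole. The fingers move at their own pace and stop on an object; "force" is the grip in N (left out, the last holds). Time passes only in rows, so rows that do not move let the fingers close. It gives the time, the measured TCP pose, the force and the opening at its end, in the units of the state.
- manip.get_state(): the state, without advancing time (a new reading comes with each control period).
- manip.get_image(name): name is "scene" or "top" or "wrist"; returns a dict with "img" (480x640x3 uint8, red, green, blue), "fx", "fy", "cx", "cy" (pixels), "rvec" (rotation vector, rad) and "tvec" (3), from world to camera coordinates, as OpenCV has them; the wrist camera has in their place "mount" (4x4, takes a point from camera to tool coordinates, whose origin is the TCP and whose axes are the tool frame's). Camera axes: x right, y down, z forward; pixel columns grow to the right and rows downward; lengths in m; the calibration is good to about 2 mm. A picture is of the moment at which its call begins: read the wrist's pose just before it. There is no depth.
- manip.sign_off(): hands the job in, once; it reports no verdict.
The state is a dict: "clock": time; "qpos": joint angles; "qd": joint speeds; "effort": joint torques, N m; "position": TCP position; "ee_rot": TCP orientation; "contact_force": force on the tool from outside, world axes, zero at the start; "moment": the same for the moment, N m; "width": finger opening in m.
Only numpy, scipy, OpenCV 4.12 (cv2) and the standard library are available. Lean on these libraries where they do the work, as an engineer would, in place of code of your own. Each camera call takes 0.05 s, during which the arm holds its last target. There are 200 camera calls.

## Task

Put the slotted drain panel back into the steel drainer base: slip the edge far from its handle under the base's retaining lip while the panel is still tilted, then swing the other edge down past the spring catch until it has clicked in and the panel lies flat. Be gentle (never force it against the base with more than 35 N), let go, and leave the other things on the counter where they are.

Things in the scene. Friction and masses are not known exactly. Their poses are not given: they have to be found in the camera images.
- panel_handle (a point): Centre of the loose panel's grip bar: flat-sided, 12 mm wide (panel x), 90 mm long (y), 14 mm high (z), on two 10 mm square feet 80 mm apart. Panel axes: z up from the plate, +x to the edge that goes under the lip. The bar's centre is 40 mm above the plate's underside and 20 mm off the plate's middle, away from the hook edge. The panel first lies on the counter, underside at z = 0.
- panel_center (a point): Middle of the panel's plate, half-way through its thickness; axes as panel_handle. Flat slotted aluminium plate 150 mm (x) by 170 mm (y) by 5 mm; the whole panel weighs 0.25 to 0.45 kg. From panel_handle: +20 mm in x, -37.5 mm in z.
- panel_hook_edge (a point): Middle of the plate's +x edge, half-way through its thickness: the edge far from the handle, which goes under the lip (75 mm from panel_center in x).
- base: Drainer base, a fixed steel tray 224 mm (x) by 220 mm (y), rim 12 mm. Origin: centre of its underside; +x to the lip, -x to the catch. In it a rigid seat frame is clamped, shifted along x by up to 7 mm either way; this shift S is not measured: feel for it. The frame's ledges, tops z = 14 mm, carry the plate's ends (x = S+53 to S+76, S-76 to S-56 mm). Side walls: y = +-92, tops z = 22 mm.
- base_seat (a point): Point of the base 16.5 mm above its origin, axes as the base. The plate's middle comes to lie here, but shifted by S along x. The frame's lip: free edge x = S+62 mm, underside z = 26, top z = 31, 200 mm long (y); behind it a rigid stop at x = S+76.25. Front wall: inner face x = S-76.25 mm, top z = 20. So the 150 mm plate has 2.5 mm of play; short of the stop it lands on the front wall.
- catch (a joint): Spring catch in the middle of the frame's -x side: grey tongue 36 mm wide. Value: metres pushed outwards (-x), 0 at rest, at most 0.007. Its tip at rest is at x = S-71.5, z = 22 mm in the base; from there its face slopes up and outwards, 60 degrees from level, to z = 34 mm. 450 N/m, preload 1.8 N: about 5 to 15 N down on the handle drives it back; it then springs back over the plate's edge.
- dabba: Bystander: shut round steel spice tin, 146 mm across, 62 mm high, fixed; origin at the centre of its underside.
- tea_cup: Bystander: white plastic tea cup, 72 mm across, 65 mm high, loose; origin at the centre of its underside.
- pot_ring: Bystander: silicone pot holder ring, 100 mm across, 8 mm high, loose; origin at the centre of its underside.
Not all that is in view belongs to the job. What is shaped like the part that bears panel_handle but purple is not meant.

How it is judged:
By the outcome, as a careful person would: the job done as asked, in the order asked, and still so for the second after the job is handed in, with the robot touching nothing.
It also fails if it takes over 56 s, if anything falls off the work surface, if the arm or the gripper's body presses on something with over 40 N, if the wrist force passes 120 N, or if a joint passes its speed limit or range.

## Working session

There is one attempt and no reset: what is moved stays moved. The work goes in short steps, Python scripts to look and compute and a tool call to move; the robot and the scene stay as the last step left them, time stands still between calls to the robot, and variables do not carry over. Pictures are saved under pics/ and viewed, about 8 in all and at most 12, crops included, and the job is handed in when it is done.

Besides the shell and the picture viewer there is one more tool, called after "Request:" as a command line: name --argument value ..., lists and objects as JSON in quotes. step_arm: Moves the arm, as the interface text tells. Its arguments: {"type":"object","properties":{"increments":{"type":"array"},"force":{"type":"number"}},"required":["increments"]}

```bash
mkdir -p pics; ls; python3 - <<'E'
from rig import manip
import cv2
print(manip.get_state(), manip.grasp_offset)
for n in("scene","top"):
    d=manip.get_image(n); cv2.imwrite(f"pics/{n}0.png",d["img"][:,:,::-1]); print({k:v for k,v in d.items() if k!="img"})
E
```

```text
pics
{'clock': 0.0, 'qpos': array([-1.34199787e+00,  2.76598227e-01,  1.50613992e+00,  3.00465131e-05,
        1.36066496e+00, -1.20991185e-01]), 'qd': array([ 9.60147900e-04, -1.31484116e-04, -1.57387097e-03, -2.31848724e-04,
       -5.36271518e-05, -5.09080992e-04]), 'effort': array([ 4.06084491e-04, -4.16773868e+01, -2.45808560e+01,  1.17021791e-04,
        1.11328525e-02,  1.19038432e-06]), 'position': array([ 0.19694412, -0.53966907,  0.23043514]), 'ee_rot': array([-0.12239784, -0.69629575, -0.12367729,  0.69634397]), 'contact_force': array([-0.32382636, -0.48566911,  0.21005536]), 'moment': array([-0.02898806, -0.01903191,  0.01440312]), 'width': 0.0853408962875175} 0.0187
{'fx': 446.7184534621151, 'fy': 446.7184534621151, 'cx': 323.64130771474305, 'cy': 228.72201900724934, 'rvec': array([ 1.92886383,  1.66803001, -0.60653052]), 'tvec': array([-1.20162149e-03, -4.00802531e-01,  1.41680816e+00])}
{'fx': 603.0728051299816, 'fy': 603.0728051299816, 'cx': 331.1275126977, 'cy': 231.33564614835132, 'rvec': array([ 2.17562775, -2.1230429 ,  0.18450012]), 'tvec': array([-0.1270549 ,  0.58846426,  1.12591149])}
```

View pics/scene0.png

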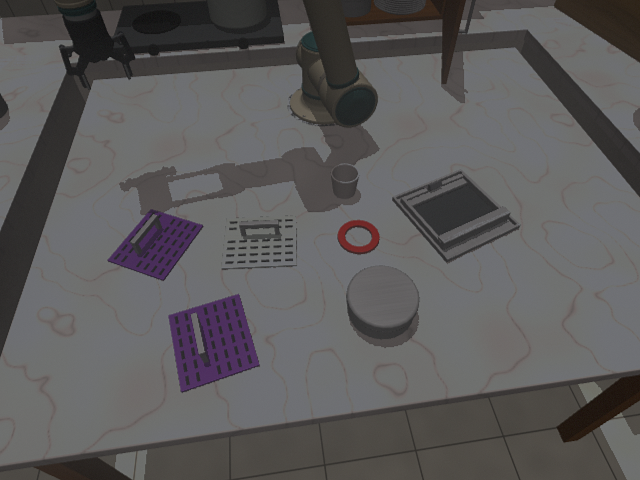

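View pics/top0.png

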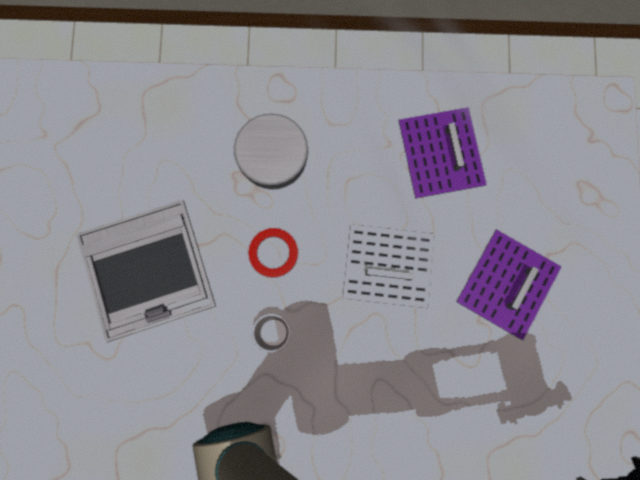

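The silver-white panel (top (389,266), scene (260,243)) fits. The two purple look-alikes (top (442,152) and (508,285)) do not. The base is at top (148,270), with its lip at (134,228) and its catch at (157,311). One composite crop will confirm this.

```bash
cat > h.py <<'E'
import numpy as np, cv2
from scipy.spatial.transform import Rotation as R
def cam(d,st=None):
    K=np.array([[d["fx"],0,d["cx"]],[0,d["fy"],d["cy"]],[0,0,1.]])
    if "mount" in d:
        T=np.eye(4); q=st["ee_rot"]; T[:3,:3]=R.from_quat([q[1],q[2],q[3],q[0]]).as_matrix(); T[:3,3]=st["position"]
        M=T@np.array(d["mount"]); return K,M[:3,:3],M[:3,3]
    Rc=cv2.Rodrigues(np.array(d["rvec"]))[0]; return K,Rc.T,-Rc.T@np.array(d["tvec"])
def ray(c,uv): # origin, dirs (N,3)
    K,Rw,o=c; uv=np.atleast_2d(uv); return o,(np.c_[uv,np.ones(len(uv))]@np.linalg.inv(K).T)@Rw.T
def onz(c,uv,z):
    o,v=ray(c,uv); return o+v*((z-o[2])/v[:,2])[:,None]
def proj(c,P):
    K,Rw,o=c; p=((np.atleast_2d(P)-o)@Rw)@K.T; return p[:,:2]/p[:,2:]
E
python3 - <<'E'
from h import *
from rig import manip
t=manip.get_image("top");s=manip.get_image("scene");ct=cam(t);cs=cam(s)
I=t["img"];J=s["img"]
a=cv2.resize(I[215:315,335:445],(440,400),interpolation=3);b=cv2.resize(J[205:280,210:310],(360,270),interpolation=3)
c=cv2.resize(J[160:265,385:525],(360,270),interpolation=3)
out=np.zeros((600,800,3),np.uint8);out[:400,:440]=a;out[:270,440:]=b;out[270:540,440:]=c
cv2.imwrite("pics/comp1.png",out[:,:,::-1])
print(ct[2],cs[2])
g=cv2.cvtColor(I,cv2.COLOR_RGB2GRAY)
sub=(g[222:310,342:438]<110).astype(np.uint8)
n,l,st,ce=cv2.connectedComponentsWithStats(sub)
k=[i for i in range(1,n) if st[i,4]>8]
P=onz(ct,ce[k]+[342,222],0.005)
rect=cv2.minAreaRect((P[:,:2]*1000).astype(np.float32));print("slots",len(k),rect,P[:,:2].mean(0))
for nm,uv,z in(("base",[[80,235],[184,202],[215,304],[108,341]],.012),("lip",[[80,235],[86,256],[190,232]],.031),("catch",[[157,311]],.03),("handle",[[388,272]],.047),("cup",[[271,332]],.065),("dabba",[[271,148]],.062),("ring",[[273,252]],.008)):
    print(nm,onz(ct,uv,z).round(3).tolist())
E
```

```text
[ 0.41168457 -0.09423009  1.20488436] [ 1.20343854 -0.17218704  0.8307086 ]
slots 37 ((532.225341796875, -229.15695190429688), (135.75987243652344, 120.14323425292969), 84.83129119873047) [ 0.5350413  -0.22845629]
base [[0.576, 0.385, 0.012], [0.649, 0.183, 0.012], [0.447, 0.111, 0.012], [0.371, 0.313, 0.012]]
lip [[0.574, 0.377, 0.031], [0.533, 0.362, 0.031], [0.585, 0.164, 0.031]]
catch [[0.43, 0.218, 0.03]]
handle [[0.515, -0.224, 0.047]]
cup [[0.396, -0.005, 0.065]]
dabba [[0.751, 0.009, 0.062]]
ring [[0.553, 0.002, 0.008]]
```

View pics/comp1.png

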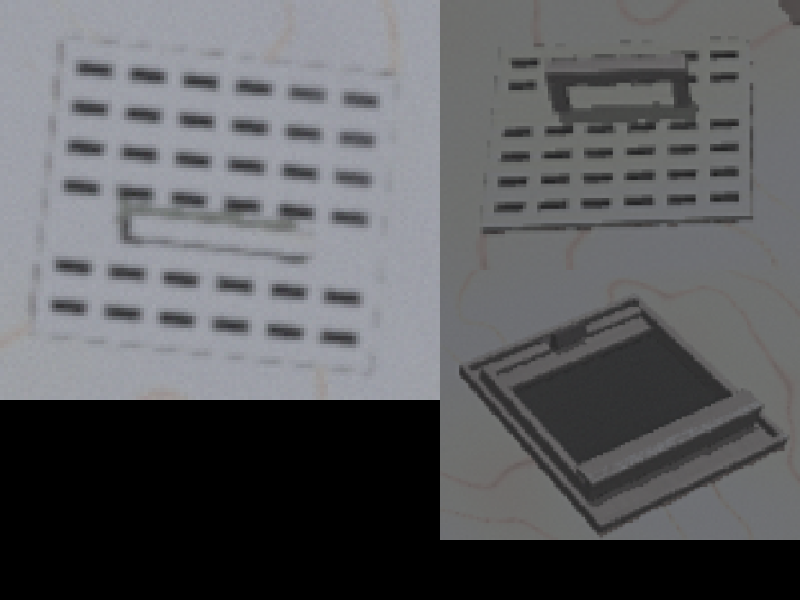

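The crop shows the silver panel with its grip bar on the robot side, so the hook edge points to world +x (panel yaw about -5°). The base has its lip away from the robot and the catch near it (yaw about +20°). Next I move over the panel for a wrist view.

Request:
step_arm --increments '[{"grip": 1,"delta_pos": [0.028,0.028,0.002],"twist": 6.5},{"grip": 1,"delta_pos": [0.028,0.028,0.002],"twist": 6.5},{"grip": 1,"delta_pos": [0.028,0.028,0.002],"twist": 6.5},{"grip": 1,"delta_pos": [0.028,0.028,0.002],"twist": 6.5},{"grip": 1,"delta_pos": [0.028,0.028,0.002],"twist": 6.5},{"grip": 1,"delta_pos": [0.028,0.028,0.002],"twist": 6.5},{"grip": 1,"delta_pos": [0.028,0.028,0.002],"twist": 6.5},{"grip": 1,"delta_pos": [0.028,0.028,0.002],"twist": 6.5},{"grip": 1,"delta_pos": [0.028,0.028,0.002],"twist": 6.5},{"grip": 1,"delta_pos": [0.028,0.028,0.002],"twist": 6.5}]'

```text
clock: 1.03
position: [0.4781, -0.2585, 0.2514]
ee_rot: [-0.479, -0.52, -0.479, 0.52]
contact_force: [1.4, 0.5, -1.0]
width: 0.085
```

Request:
step_arm --increments '[{"grip": 1,"delta_pos": [0.02,0.018,0.0]},{"grip": 1,"delta_pos": [0.018,0.018,0.0]},{"grip": 1,"delta_pos": [0,0,0]},{"grip": 1,"delta_pos": [0,0,0]}]'

```text
schema error: expected keys grip, delta_pos, twist
```

```bash
python3 - <<'E'
from h import *
from rig import manip
st=manip.get_state();d=manip.get_image("wrist");c=cam(d,st)
np.savez("w1.npz",K=c[0],R=c[1],o=c[2]);cv2.imwrite("pics/w1.png",d["img"][:,:,::-1])
print(st["clock"],st["position"],c[2],proj(c,[[.515,-.224,.047],[.532,-.229,.005]]))
print(c[1][:,2])
E
```

```text
1.0333 [ 0.47806105 -0.25849366  0.25141998] [ 0.48357417 -0.18839735  0.39325463] [[353.02019516 172.6367942 ]
 [365.01560954 172.27925259]]
[-0.02170465 -0.27621117 -0.96085186]
```

View pics/w1.png

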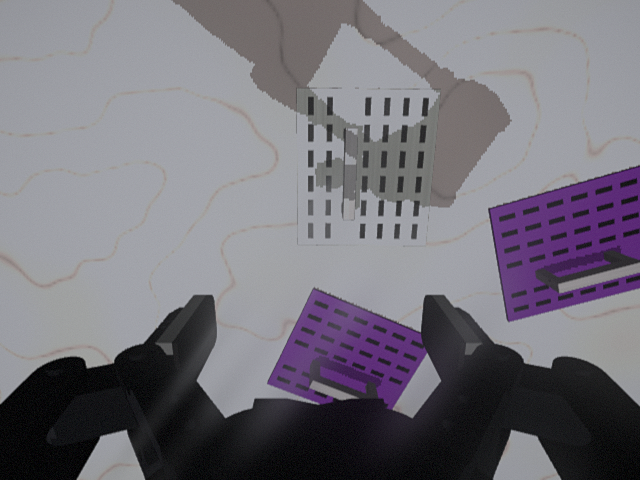

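The wrist view shows the silver panel's plate at about (297..439, 88..245) and the bar's top face at about (350,174). I compute both positions from this view.

```bash
python3 - <<'E'
from h import *
w=np.load("w1.npz");c=(w["K"],w["R"],w["o"])
img=cv2.imread("pics/w1.png");g=cv2.cvtColor(img,6)
x0,y0=298,90;sub=g[y0:244,x0:438]
m=(sub<70).astype(np.uint8);n,l,st,ce=cv2.connectedComponentsWithStats(m)
k=[i for i in range(1,n) if 40<st[i,4]<250]
P=onz(c,ce[k]+[x0,y0],.005)[:,:2]*1000
r=cv2.minAreaRect(P.astype(np.float32));print(len(k),r)
print("plate corners",onz(c,[[297,88],[439,88],[428,245],[297,245]],.005).round(4).tolist())
print("bar ends",onz(c,[[351.5,128],[349,220]],.047).round(4).tolist())
cv2.imwrite("pics/w1c.png",cv2.resize(img[115:235,300:440],None,fx=5,fy=5,interpolation=3))
E
```

```text
28 ((531.59033203125, -227.72967529296875), (135.565185546875, 120.05902099609375), 84.9025650024414)
plate corners [[0.4658, -0.1374, 0.005], [0.612, -0.1493, 0.005], [0.6017, -0.3188, 0.005], [0.4491, -0.3064, 0.005]]
bar ends [[0.5158, -0.1821, 0.047], [0.5084, -0.2713, 0.047]]
```

View pics/w1c.png

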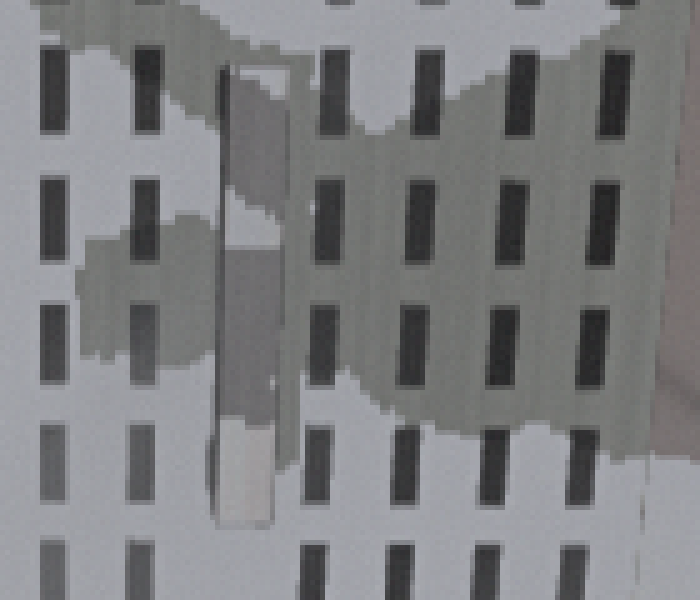

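The panel is fixed from two views that agree: plate centre (0.532,-0.228), yaw -5°, handle (0.512,-0.226). Next I look at the base.

Request:
step_arm --increments '[{"grip": 1,"delta_pos": [0.002,0.04,0.002],"twist": 2.5},{"grip": 1,"delta_pos": [0.002,0.04,0.002],"twist": 2.5},{"grip": 1,"delta_pos": [0.002,0.04,0.002],"twist": 2.5},{"grip": 1,"delta_pos": [0.002,0.04,0.002],"twist": 2.5},{"grip": 1,"delta_pos": [0.002,0.04,0.002],"twist": 2.5},{"grip": 1,"delta_pos": [0.002,0.04,0.002],"twist": 2.5},{"grip": 1,"delta_pos": [0.002,0.04,0.002],"twist": 2.5},{"grip": 1,"delta_pos": [0.002,0.04,0.002],"twist": 2.5},{"grip": 1,"delta_pos": [0.002,0.04,0.002],"twist": 2.5},{"grip": 1,"delta_pos": [0.002,0.04,0.002],"twist": 2.5}]'

```text
clock: 1.92
position: [0.4966, 0.1415, 0.2715]
ee_rot: [0.58, 0.405, 0.58, -0.405]
contact_force: [0.6, -1.4, -0.4]
width: 0.0854
```

Request:
step_arm --increments '[{"grip": 1,"delta_pos": [0.0,0.04,0.0],"twist": 0},{"grip": 1,"delta_pos": [0.0,0.03,0.0],"twist": 0},{"grip": 1,"delta_pos": [0,0,0],"twist": 0},{"grip": 1,"delta_pos": [0,0,0],"twist": 0}]'

```text
clock: 2.25
position: [0.4967, 0.2109, 0.2709]
ee_rot: [0.58, 0.404, 0.58, -0.405]
contact_force: [1.2, -0.0, -0.2]
width: 0.0856
```

```bash
python3 - <<'E'
from h import *
from rig import manip
st=manip.get_state();d=manip.get_image("wrist");c=cam(d,st)
np.savez("w2.npz",K=c[0],R=c[1],o=c[2]);cv2.imwrite("pics/w2.png",d["img"][:,:,::-1])
ex=np.array([np.cos(np.radians(19.7)),np.sin(np.radians(19.7))]);ey=np.array([-ex[1],ex[0]])
print(st["clock"],st["position"],st["contact_force"],st["ee_rot"])
for x,y,z in((112,110,12),(112,-110,12),(-112,-110,12),(-112,110,12),(62,100,31),(62,-100,31)):
    print(x,y,proj(c,[*(np.array([.511,.248])+x/1e3*ex+y/1e3*ey),z/1e3]).round(0))
E
```

```text
2.25 [0.49667037 0.21090654 0.27085955] [ 1.22660186 -0.03294853 -0.19564343] [ 0.57987764  0.40419642  0.58003533 -0.404878  ]
112 110 [[451.  70.]]
112 -110 [[431. 266.]]
-112 -110 [[248. 265.]]
-112 110 [[238.  68.]]
62 100 [[407.  77.]]
62 -100 [[394. 263.]]
```

View pics/w2.png

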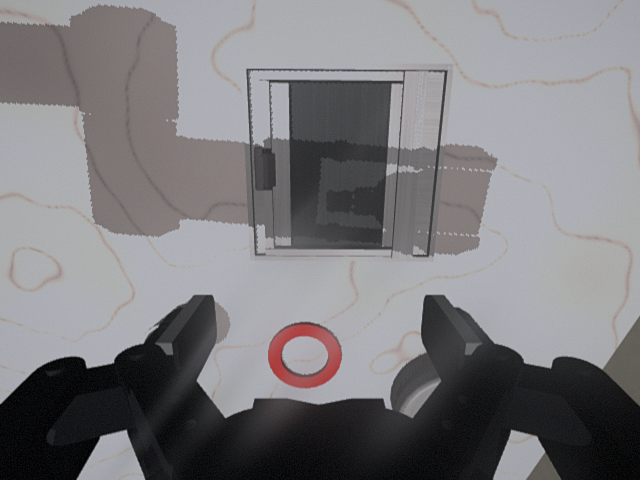

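```bash
python3 - <<'E'
import cv2
i=cv2.imread("pics/w2.png")[60:265,240:460]
o=cv2.resize(i,None,fx=2.9,fy=2.9,interpolation=3)
o=cv2.convertScaleAbs(o,alpha=1.4)
cv2.imwrite("pics/w2c.png",o)
E
```

```text
(no output)
```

View pics/w2c.png

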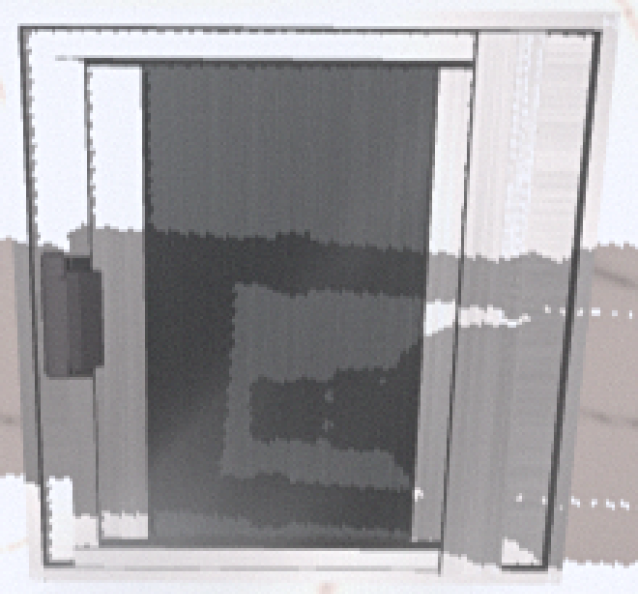

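The crop shows the ledge inner edges at crop x≈148 and x≈438→412, the lip's free edge at (474,30)-(440,575), the tongue at (85,315) and the rim's outer corners. I turn these into base coordinates.

```bash
python3 - <<'E'
from h import *
w=np.load("w2.npz");c=(w["K"],w["R"],w["o"])
f=lambda p,z:onz(c,np.array(p)/2.9+[240,60],z)[:,:2]
C=f([[617,14],[567,582],[30,582],[8,16]],.012);print(C.round(4).tolist(),[np.linalg.norm(C[i]-C[i-1]).round(4) for i in range(4)])
lines={"lip":([[475,31],[441,574]],.031),"ledge+":([[439,66],[412,540]],.014),"ledge-":([[148,66],[148,540]],.014),"wall-":([[86,62],[98,545]],.020),"catchtip":([[99,272],[103,368]],.022),"sidewall":([[90,62],[470,62]],.022),"sidewall2":([[100,547],[435,547]],.022),"rimL":([[20,25],[45,567]],.012),"rimR":([[600,32],[547,568]],.012)}
o=C.mean(0);print("centre",o)
for k,(p,z) in lines.items():
    P=f(p,z);d=P[0]-P[1]; a=np.degrees(np.arctan2(-d[0],d[1])); 
    th=np.radians(19.8);ex=np.array([np.cos(th),np.sin(th)]);ey=np.array([-ex[1],ex[0]])
    print(k,P.round(4).tolist(),"yaw",a.round(2),"x",((P-o)@ex*1e3).round(1),"y",((P-o)@ey*1e3).round(1))
E
```

```text
[[0.579, 0.3942], [0.6562, 0.1907], [0.444, 0.1126], [0.3727, 0.3176]] [np.float64(0.2201), np.float64(0.2177), np.float64(0.2262), np.float64(0.2171)]
centre [0.51296749 0.2537683 ]
lip [[0.5302, 0.3669], [0.5987, 0.1804]] yaw 20.17 x [54.6 55.9] y [100.6 -98. ]
ledge+ [[0.5253, 0.3557], [0.5871, 0.1857]] yaw 19.99 x [46.1 46.7] y [ 91.7 -89.2]
ledge- [[0.4258, 0.3191], [0.4846, 0.1479]] yaw 18.95 x [-59.9 -62.6] y [ 91. -90.]
wall- [[0.4052, 0.312], [0.4659, 0.1408]] yaw 19.51 x [-81.6 -82.5] y [ 91.3 -90.4]
catchtip [[0.4327, 0.2442], [0.4454, 0.2104]] yaw 20.63 x [-78.8 -78.3] y [ 18.2 -17.9]
sidewall [[0.4069, 0.3124], [0.5341, 0.3591]] yaw 110.2 x [-79.9  55.5] y [91.1 92. ]
sidewall2 [[0.467, 0.141], [0.5948, 0.188]] yaw 110.21 x [-81.5  54.7] y [-90.6 -89.6]
rimL [[0.3776, 0.3163], [0.4479, 0.1211]] yaw 19.83 x [-106.2 -106.1] y [ 104.7 -102.8]
rimR [[0.5758, 0.3867], [0.6457, 0.1934]] yaw 19.87 x [104.2 104.4] y [ 103.8 -101.7]
```

The estimates of S agree: lip -6.8, ledges -6.6 and -5.2, wall -5.8, catch -7.0 mm. I take S≈-6 mm, which puts the seat centre near (0.507,0.252) with yaw 20°. Pushing against the stop will confirm it later. Next I grasp the panel.

Request:
step_arm --increments '[{"grip": 1,"delta_pos": [0.0015,-0.04,0],"twist": -2.5},{"grip": 1,"delta_pos": [0.0015,-0.04,0],"twist": -2.5},{"grip": 1,"delta_pos": [0.0015,-0.04,0],"twist": -2.5},{"grip": 1,"delta_pos": [0.0015,-0.04,0],"twist": -2.5},{"grip": 1,"delta_pos": [0.0015,-0.04,0],"twist": -2.5},{"grip": 1,"delta_pos": [0.0015,-0.04,0],"twist": -2.5},{"grip": 1,"delta_pos": [0.0015,-0.04,0],"twist": -2.5},{"grip": 1,"delta_pos": [0.0015,-0.04,0],"twist": -2.5},{"grip": 1,"delta_pos": [0.0015,-0.04,0],"twist": -2.5},{"grip": 1,"delta_pos": [0.0015,-0.04,0],"twist": -2.5}]'

```text
clock: 3.13
position: [0.5104, -0.1939, 0.2715]
ee_rot: [-0.477, -0.522, -0.476, 0.523]
contact_force: [0.8, 0.6, -0.3]
width: 0.0854
```

Request:
step_arm --increments '[{"grip": 1,"delta_pos": [0,-0.02,-0.035],"twist": 0},{"grip": 1,"delta_pos": [0,-0.017,-0.035],"twist": 0},{"grip": 1,"delta_pos": [0,0,-0.035],"twist": 0},{"grip": 1,"delta_pos": [0,0,-0.035],"twist": 0},{"grip": 1,"delta_pos": [0,0,-0.03],"twist": 0},{"grip": 1,"delta_pos": [0,0,-0.02],"twist": 0},{"grip": 1,"delta_pos": [0,0,0],"twist": 0},{"grip": 1,"delta_pos": [0,0,0],"twist": 0}]'

```text
clock: 3.8
position: [0.5106, -0.2282, 0.0807]
ee_rot: [-0.477, -0.521, -0.478, 0.522]
contact_force: [0.1, 0.7, 0.6]
width: 0.0854
```

Request:
step_arm --increments '[{"grip": 1,"delta_pos": [0.001,0.002,-0.025],"twist": 0},{"grip": 1,"delta_pos": [0,0,-0.022],"twist": 0},{"grip": 1,"delta_pos": [0,0,-0.01],"twist": 0},{"grip": 1,"delta_pos": [0,0,0],"twist": 0},{"grip": 0,"delta_pos": [0,0,0],"twist": 0},{"grip": 0,"delta_pos": [0,0,0],"twist": 0},{"grip": 0,"delta_pos": [0,0,0],"twist": 0},{"grip": 0,"delta_pos": [0,0,0],"twist": 0},{"grip": 0,"delta_pos": [0,0,0],"twist": 0},{"grip": 0,"delta_pos": [0,0,0],"twist": 0}]' --force 40

```text
clock: 4.63
position: [0.5131, -0.2253, 0.0248]
ee_rot: [-0.478, -0.521, -0.478, 0.521]
contact_force: [-0.1, 0.1, -0.7]
width: 0.0122
```

Request:
step_arm --increments '[{"grip": 0,"delta_pos": [0,0,0],"twist": 0},{"grip": 0,"delta_pos": [0,0,0],"twist": 0},{"grip": 0,"delta_pos": [0,0,0],"twist": 0},{"grip": 0,"delta_pos": [0,0,0],"twist": 0}]'

```text
clock: 4.97
position: [0.5132, -0.2253, 0.0249]
ee_rot: [0.478, 0.521, 0.478, -0.521]
contact_force: [-2.7, 0.0, 7.3]
width: 0.0112
```

Request:
step_arm --increments '[{"grip": 0,"delta_pos": [0,0,0.01],"twist": 0},{"grip": 0,"delta_pos": [0,0,0.02],"twist": 0},{"grip": 0,"delta_pos": [0,0,0.03],"twist": 0},{"grip": 0,"delta_pos": [0,0,0.03],"twist": 0},{"grip": 0,"delta_pos": [0,0,0.03],"twist": 0},{"grip": 0,"delta_pos": [0,0,0.015],"twist": 0},{"grip": 0,"delta_pos": [0,0,0],"twist": 0},{"grip": 0,"delta_pos": [0,0,0],"twist": 0}]'

```text
clock: 5.63
position: [0.513, -0.2251, 0.1596]
ee_rot: [0.478, 0.521, 0.478, -0.521]
contact_force: [0.5, 0.2, -3.2]
width: 0.0115
```

Request:
step_arm --increments '[{"grip": 0,"delta_pos": [-0.001,0.015,0],"twist": 1},{"grip": 0,"delta_pos": [-0.003,0.025,0],"twist": 2},{"grip": 0,"delta_pos": [-0.003,0.03,0],"twist": 2},{"grip": 0,"delta_pos": [-0.003,0.03,0],"twist": 2},{"grip": 0,"delta_pos": [-0.003,0.03,0],"twist": 2},{"grip": 0,"delta_pos": [-0.003,0.03,0],"twist": 2},{"grip": 0,"delta_pos": [-0.003,0.03,0],"twist": 2},{"grip": 0,"delta_pos": [-0.003,0.03,0],"twist": 2},{"grip": 0,"delta_pos": [-0.003,0.03,0],"twist": 2},{"grip": 0,"delta_pos": [-0.003,0.03,0],"twist": 2}]'

```text
clock: 6.47
position: [0.4824, 0.057, 0.1571]
ee_rot: [0.556, 0.434, 0.559, -0.435]
contact_force: [-0.1, -0.1, -2.5]
width: 0.0114
```

Request:
step_arm --increments '[{"grip": 0,"delta_pos": [-0.003,0.03,0],"twist": 2},{"grip": 0,"delta_pos": [-0.003,0.03,0],"twist": 2},{"grip": 0,"delta_pos": [-0.003,0.03,0],"twist": 2},{"grip": 0,"delta_pos": [-0.003,0.03,0],"twist": 0},{"grip": 0,"delta_pos": [-0.003,0.03,0],"twist": 0},{"grip": 0,"delta_pos": [0,0.025,0],"twist": 0},{"grip": 0,"delta_pos": [0,0.012,0],"twist": 0},{"grip": 0,"delta_pos": [0,0,0],"twist": 0},{"grip": 0,"delta_pos": [0,0,0],"twist": 0}]'

```text
clock: 7.22
position: [0.4686, 0.2416, 0.1577]
ee_rot: [0.579, 0.403, 0.58, -0.406]
contact_force: [0.3, 0.2, -2.5]
width: 0.0113
```

```bash
python3 - <<'E'
from h import *
from rig import manip
st=manip.get_state();w=manip.get_image("wrist");s=manip.get_image("scene")
np.savez("w3.npz",p=st["position"],q=st["ee_rot"])
print(st["clock"],st["position"],st["contact_force"],st["moment"],st["ee_rot"])
o=np.zeros((480,800,3),np.uint8);o[:]=0
o[:480,:400]=cv2.resize(w["img"],(400,300))[0:1]*0
o[:300,:400]=cv2.resize(w["img"],(400,300));o[:400,400:]=cv2.resize(s["img"][130:290,360:520],(400,400),interpolation=3)
cv2.imwrite("pics/p3.png",o[:,:,::-1]);cv2.imwrite("pics/w3.png",w["img"][:,:,::-1])
E
```

```text
7.2167 [0.46858223 0.24160668 0.15773362] [ 0.29776612  0.23820604 -2.51061188] [-0.02987295  0.05807232 -0.01774288] [ 0.57925201  0.40347424  0.58034883 -0.40604296]
```

View pics/p3.png

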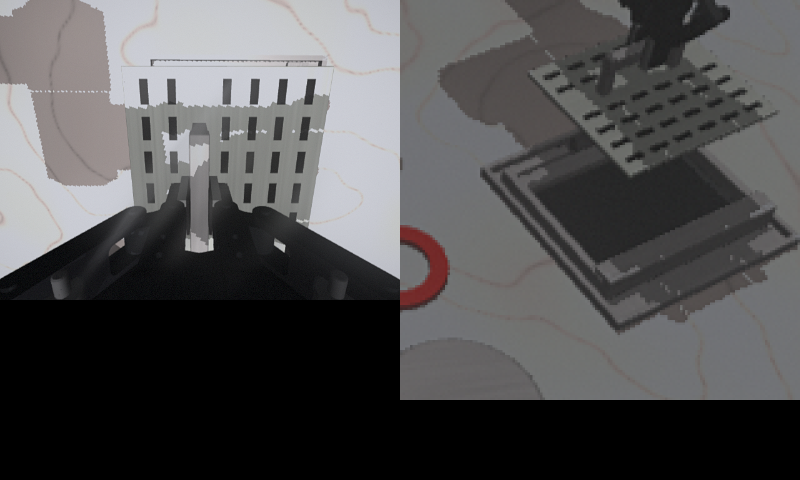

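The wrist and scene views show the panel held level over the base, with the handle clear of the tongue. I lower it onto the catch's top with a weak grip so that it pitches hook-down in the pads.

Request:
step_arm --increments '[{"grip": 0,"delta_pos": [0.0027,-0.0024,-0.02],"twist": 0},{"grip": 0,"delta_pos": [0,0,-0.03],"twist": 0},{"grip": 0,"delta_pos": [0,0,-0.025],"twist": 0},{"grip": 0,"delta_pos": [0,0,-0.014],"twist": 0},{"grip": 0,"delta_pos": [0,0,0],"twist": 0},{"grip": 0,"delta_pos": [0,0,0],"twist": 0}]' --force 20

```text
clock: 7.82
position: [0.4724, 0.2381, 0.0698]
ee_rot: [0.579, 0.405, 0.579, -0.406]
contact_force: [0.5, 0.1, -1.9]
width: 0.0112
```

Request:
step_arm --increments '[{"grip": 0,"delta_pos": [0,0,-0.003],"twist": 0},{"grip": 0,"delta_pos": [0,0,0],"twist": 0}]'

```text
clock: 7.98
position: [0.4738, 0.2392, 0.0683]
ee_rot: [0.58, 0.406, 0.579, -0.405]
contact_force: [-1.0, 0.2, -2.5]
width: 0.0111
```

Request:
step_arm --increments '[{"grip": 0,"delta_pos": [0,0,-0.003],"twist": 0},{"grip": 0,"delta_pos": [0,0,0],"twist": 0}]'

```text
clock: 8.15
position: [0.4731, 0.2394, 0.0648]
ee_rot: [0.58, 0.406, 0.579, -0.405]
contact_force: [0.0, -1.0, -3.0]
width: 0.0111
```

Request:
step_arm --increments '[{"grip": 0,"delta_pos": [0,0,-0.002],"twist": 0},{"grip": 0,"delta_pos": [0,0,0],"twist": 0}]'

```text
clock: 8.32
position: [0.4727, 0.2394, 0.0624]
ee_rot: [0.579, 0.405, 0.579, -0.405]
contact_force: [0.2, -0.1, -3.2]
width: 0.0111
```

Request:
step_arm --increments '[{"grip": 0,"delta_pos": [-0.001,0,-0.002],"twist": 0},{"grip": 0,"delta_pos": [0,0,0],"twist": 0}]'

```text
clock: 8.48
position: [0.4713, 0.2393, 0.0601]
ee_rot: [0.579, 0.405, 0.58, -0.406]
contact_force: [-0.5, -0.2, -3.7]
width: 0.0109
```

Request:
step_arm --increments '[{"grip": 0,"delta_pos": [0,0,-0.0015],"twist": 0},{"grip": 0,"delta_pos": [0,0,0],"twist": 0}]'

```text
clock: 8.65
position: [0.4718, 0.2395, 0.0588]
ee_rot: [0.579, 0.405, 0.579, -0.405]
contact_force: [0.1, 0.5, -1.9]
width: 0.0111
```

Request:
step_arm --increments '[{"grip": 0,"delta_pos": [0,0,-0.0015],"twist": 0},{"grip": 0,"delta_pos": [0,0,0],"twist": 0}]'

```text
clock: 8.82
position: [0.4722, 0.2396, 0.058]
ee_rot: [0.58, 0.406, 0.579, -0.405]
contact_force: [-0.1, 0.1, 4.8]
width: 0.011
```

```bash
python3 -c "
from rig import manip
s=manip.get_state();print(s['position'],s['contact_force'],s['moment'],s['ee_rot'])"
```

```text
[0.47217861 0.23958233 0.05795608] [-0.14893691  0.13901572  4.82487533] [-0.10375445  0.47657911  0.04952525] [ 0.57956846  0.40565823  0.57918376 -0.40507774]
```

Contact came at the predicted height (74 mm at the bar). I continue down.

Request:
step_arm --increments '[{"grip": 0,"delta_pos": [0,0,-0.001],"twist": 0},{"grip": 0,"delta_pos": [0,0,0],"twist": 0}]'

```text
clock: 8.98
position: [0.4725, 0.2397, 0.0574]
ee_rot: [0.58, 0.406, 0.579, -0.405]
contact_force: [-0.6, 0.2, 7.8]
width: 0.011
```

Request:
step_arm --increments '[{"grip": 0,"delta_pos": [0,0,-0.001],"twist": 0},{"grip": 0,"delta_pos": [0,0,0],"twist": 0}]'

```text
clock: 9.15
position: [0.4729, 0.2398, 0.0568]
ee_rot: [0.58, 0.406, 0.579, -0.405]
contact_force: [-0.3, 0.7, 8.2]
width: 0.0114
```

Request:
step_arm --increments '[{"grip": 0,"delta_pos": [0,0,-0.001],"twist": 0},{"grip": 0,"delta_pos": [0,0,0],"twist": 0}]'

```text
clock: 9.32
position: [0.4732, 0.2399, 0.0562]
ee_rot: [0.58, 0.406, 0.579, -0.404]
contact_force: [-0.1, 0.4, 11.5]
width: 0.0112
```

Request:
step_arm --increments '[{"grip": 0,"delta_pos": [0,0,-0.001],"twist": 0},{"grip": 0,"delta_pos": [0,0,0],"twist": 0}]'

```text
clock: 9.48
position: [0.4738, 0.2401, 0.0554]
ee_rot: [0.58, 0.407, 0.578, -0.404]
contact_force: [0.7, -1.0, 11.1]
width: 0.0112
```

```bash
python3 - <<'E'
from h import *
from rig import manip
st=manip.get_state();w=manip.get_image("wrist");s=manip.get_image("scene")
print(st["clock"],st["position"],st["contact_force"],st["moment"],st["width"])
o=np.zeros((400,800,3),np.uint8)
o[:300,:400]=cv2.resize(w["img"],(400,300));o[:400,400:]=cv2.resize(s["img"][150:270,390:510],(400,400),interpolation=3)
cv2.imwrite("pics/p4.png",o[:,:,::-1])
E
```

```text
9.4833 [0.47380726 0.2401201  0.05541934] [ 0.70260346 -1.01755516 11.14703   ] [-0.15922276  0.55234834 -0.02665438] 0.011185704742276266
```

View pics/p4.png

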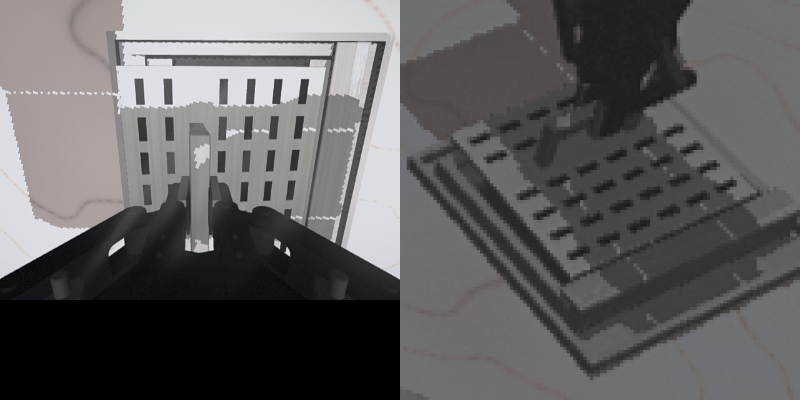

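The hook edge is right beside the lip and below its top, but the pitch is unclear in this view. I measure it by taking the slot centres from the earlier level view as model points and running solvePnP on the present view.

```bash
cat > pitch.py <<'E'
from h import *
from rig import manip
def slots(im):
    g=cv2.cvtColor(im,cv2.COLOR_BGR2GRAY)[:330];bg=cv2.medianBlur(g,31)
    m=((g.astype(int)<0.62*bg)).astype(np.uint8);m[:,:185]=0;m[:,530:]=0
    n,l,s,c=cv2.connectedComponentsWithStats(m)
    k=[i for i in range(1,n) if 300<s[i,4]<900 and 12<s[i,2]<24 and 28<s[i,3]<48 and s[i,1]>95]
    return c[k]
d=manip.get_image("wrist");st=manip.get_state()
now=d["img"][:,:,::-1].copy();M=np.array(d["mount"]);K=np.array([[d["fx"],0,d["cx"]],[0,d["fy"],d["cy"]],[0,0,1.]])
a=slots(cv2.imread("pics/w3.png"));b=slots(now)
# model: tool frame, x along fingers(down): plate top 35-15.1 mm... plane x=+0.0199
v=(np.c_[a,np.ones(len(a))]@np.linalg.inv(K).T);o=M[:3,3];v=v@M[:3,:3].T
X=o+v*((0.0199-o[0])/v[:,0])[:,None]
D=np.linalg.norm(a[:,None]-b[None],axis=2);j=D.argmin(1);ok=D.min(1)<16
print(len(a),len(b),ok.sum())
C=np.linalg.inv(M);Xc=X@C[:3,:3].T+C[:3,3]
_,r,t=cv2.solvePnP(Xc[ok],b[j[ok]],K,None,np.zeros(3),np.zeros(3),True)
e=cv2.projectPoints(Xc[ok],r,t,K,None)[0][:,0]-b[j[ok]]
T=np.eye(4);T[:3,:3]=cv2.Rodrigues(r)[0];T[:3,3]=t[:,0];T=M@T@C  # in tool frame
print("rms",np.sqrt((e**2).sum(1).mean()),"rotvec deg (tool x down,y jaw,z)",np.degrees(R.from_matrix(T[:3,:3]).as_rotvec()).round(2))
for n,p in(("bar",[-.0151,0,0]),("hookbot",[.0249,.095,0]),("tailbot",[.0249,-.055,0])):
    for s in((1,) if n=="bar" else (1,-1)):
        q=np.array(p)*[1,s,1];q=T[:3,:3]@q+T[:3,3];Rt=R.from_quat(np.roll(st["ee_rot"],-1)).as_matrix();w=Rt@q+st["position"]
        th=np.radians(20);print(n,s,"world z",(w[2]*1e3).round(1),"seat x",(((w[:2]-[.507,.2522])@[np.cos(th),np.sin(th)])*1e3).round(1),"y",(((w[:2]-[.507,.2522])@[-np.sin(th),np.cos(th)])*1e3).round(1))
print(st["clock"],st["position"],st["contact_force"],st["width"])
E
python3 pitch.py
```

```text
20 22 20Traceback (most recent call last):
  File "pitch.py", line 20, in <module>
    T=np.eye(4);T[:3,:3]=cv2.Rodrigues(r)[0];T[:3,3]=t[:,0];T=M@T@C  # in tool frame
                                                     ~^^^^^
IndexError: too many indices for array: array is 1-dimensional, but 2 were indexed
```

```bash
sed -i 's/t\[:,0\]/t.ravel()/' pitch.py; python3 pitch.py
```

```text
20 22 20
rms 0.22570106141970908 rotvec deg (tool x down,y jaw,z) [-0.09  0.38 -3.54]
bar 1 world z 70.4 seat x -35.5 y -0.2
hookbot 1 world z 25.1 seat x 57.1 y 0.2
hookbot -1 world z 35.9 seat x -132.6 y -0.2
tailbot 1 world z 33.6 seat x -92.7 y -0.1
tailbot -1 world z 27.4 seat x 17.2 y 0.1
9.6833 [0.47377193 0.24010265 0.05546945] [-0.47514557  0.10348152 10.27259309] 0.011283858199226508
```

solvePnP works well (rms 0.2 px). The panel is pitched 3.5° hook-down, pivoting on the catch without slipping in the pads. I continue down.

Request:
step_arm --increments '[{"grip": 0,"delta_pos": [0,0,-0.001],"twist": 0},{"grip": 0,"delta_pos": [0,0,-0.0005],"twist": 0},{"grip": 0,"delta_pos": [0,0,0],"twist": 0}]'

```text
clock: 9.93
position: [0.4745, 0.2404, 0.0543]
ee_rot: [0.581, 0.407, 0.578, -0.404]
contact_force: [1.6, 0.9, 12.1]
width: 0.0111
```

Request:
step_arm --increments '[{"grip": 0,"delta_pos": [0,0,-0.001],"twist": 0},{"grip": 0,"delta_pos": [0,0,-0.0005],"twist": 0},{"grip": 0,"delta_pos": [0,0,0],"twist": 0}]'

```text
clock: 10.18
position: [0.4751, 0.2406, 0.0533]
ee_rot: [0.581, 0.408, 0.578, -0.403]
contact_force: [1.3, 0.9, 15.3]
width: 0.0113
```

```bash
python3 pitch.py
```

```text
20 22 18
rms 0.24235980951290367 rotvec deg (tool x down,y jaw,z) [-0.09  0.4  -5.96]
bar 1 world z 68.5 seat x -34.1 y -0.2
hookbot 1 world z 19.6 seat x 56.6 y 0.3
hookbot -1 world z 37.8 seat x -132.5 y -0.2
tailbot 1 world z 34.0 seat x -92.7 y -0.1
tailbot -1 world z 23.4 seat x 16.8 y 0.2
10.2333 [0.47506705 0.24057346 0.0533458 ] [ 1.04835825  1.04436084 15.053659  ] 0.010905325581705335
```

Request:
step_arm --increments '[{"grip": 0,"delta_pos": [0,0,-0.001],"twist": 0},{"grip": 0,"delta_pos": [0,0,0],"twist": 0}]'

```text
clock: 10.4
position: [0.4754, 0.2407, 0.0527]
ee_rot: [0.581, 0.408, 0.578, -0.403]
contact_force: [0.8, 0.8, 16.8]
width: 0.0115
```

Request:
step_arm --increments '[{"grip": 0,"delta_pos": [0.0019,0.0007,0],"twist": 0},{"grip": 0,"delta_pos": [0.0019,0.0007,0],"twist": 0},{"grip": 0,"delta_pos": [0,0,0],"twist": 0}]'

```text
clock: 10.65
position: [0.4762, 0.241, 0.0518]
ee_rot: [0.58, 0.406, 0.579, -0.405]
contact_force: [-2.0, -0.3, 17.7]
width: 0.0108
```

```bash
python3 pitch.py
```

```text
20 22 15
rms 0.5559868055522297 rotvec deg (tool x down,y jaw,z) [-0.09  0.49 -7.38]
bar 1 world z 67.0 seat x -33.0 y -0.2
hookbot 1 world z 15.3 seat x 56.2 y 0.4
hookbot -1 world z 39.4 seat x -132.3 y -0.1
tailbot 1 world z 34.3 seat x -92.6 y 0.0
tailbot -1 world z 20.3 seat x 16.5 y 0.3
10.7 [0.47612221 0.2410071  0.05178296] [-2.56682128 -0.69591058 17.35820685] 0.011201914789821256
```

The hook edge is down at ledge level (bottom about 15 mm, x≈56, below the lip) but friction on the catch holds it. I open the pads slightly so the panel rests on ledge and catch, still tilted, then push it in with the rear pad.

Request:
step_arm --increments '[{"grip": 0.1,"delta_pos": [0,0,0.001],"twist": 0},{"grip": 0.2,"delta_pos": [0,0,0.001],"twist": 0},{"grip": 0.25,"delta_pos": [0,0,0],"twist": 0},{"grip": 0.25,"delta_pos": [0,0,0],"twist": 0},{"grip": 0.25,"delta_pos": [0,0,0],"twist": 0}]'

```text
clock: 11.12
position: [0.4756, 0.2408, 0.0511]
ee_rot: [0.579, 0.405, 0.579, -0.405]
contact_force: [0.0, 0.1, -0.1]
width: 0.0207
```

```bash
python3 pitch.py
```

```text
20 20 15
rms 0.20858179604565472 rotvec deg (tool x down,y jaw,z) [-0.04  0.25 -8.18]
bar 1 world z 67.1 seat x -32.3 y -0.0
hookbot 1 world z 14.0 seat x 56.0 y 0.3
hookbot -1 world z 41.1 seat x -132.0 y -0.0
tailbot 1 world z 35.4 seat x -92.4 y 0.0
tailbot -1 world z 19.7 seat x 16.5 y 0.2
11.1667 [0.47544871 0.24073241 0.05094815] [-1.00584863  0.9965701  -0.605495  ] 0.021374966395369288
```

The panel rests tilted 8° with the hook edge on the ledge (bottom z=14.0) and the tail on the catch. Now I push along +x.

Request:
step_arm --increments '[{"grip": 0.25,"delta_pos": [0.0019,0.0007,0],"twist": 0},{"grip": 0.25,"delta_pos": [0.0019,0.0007,0],"twist": 0},{"grip": 0.25,"delta_pos": [0.0019,0.0007,0],"twist": 0},{"grip": 0.25,"delta_pos": [0.0019,0.0007,0],"twist": 0},{"grip": 0.25,"delta_pos": [0.0019,0.0007,0],"twist": 0},{"grip": 0.25,"delta_pos": [0,0,0],"twist": 0}]'

```text
clock: 11.67
position: [0.4854, 0.2444, 0.0511]
ee_rot: [0.579, 0.405, 0.579, -0.405]
contact_force: [-0.7, -0.2, 0.2]
width: 0.0215
```

Request:
step_arm --increments '[{"grip": 0.25,"delta_pos": [0.0019,0.0007,0],"twist": 0},{"grip": 0.25,"delta_pos": [0,0,0],"twist": 0}]'

```text
clock: 11.83
position: [0.4872, 0.2451, 0.0513]
ee_rot: [0.579, 0.405, 0.579, -0.405]
contact_force: [-0.5, -0.1, -0.3]
width: 0.0216
```

Request:
step_arm --increments '[{"grip": 0.25,"delta_pos": [0.0019,0.0007,0],"twist": 0},{"grip": 0.25,"delta_pos": [0,0,0],"twist": 0}]'

```text
clock: 12.0
position: [0.4892, 0.2458, 0.0514]
ee_rot: [0.579, 0.406, 0.579, -0.405]
contact_force: [-0.7, -0.3, 0.1]
width: 0.0214
```

```bash
python3 pitch.py
```

```text
20 20 3
rms 0.013614984968046445 rotvec deg (tool x down,y jaw,z) [-1.42  3.29 -1.6 ]
bar 1 world z 57.5 seat x -7.2 y -3.0
hookbot 1 world z 15.0 seat x 86.6 y 1.7
hookbot -1 world z 20.1 seat x -103.3 y -3.3
tailbot 1 world z 19.0 seat x -63.3 y -2.2
tailbot -1 world z 16.1 seat x 46.6 y 0.7
12.05 [0.48918588 0.2458132  0.05138203] [-0.72947675 -0.00681696 -0.32271097] 0.021445752727915435
```

```bash
python3 - <<'E'
s=open("pitch.py").read()
s=s.replace("D=np.linalg.norm(a[:,None]-b[None],axis=2);j=D.argmin(1);ok=D.min(1)<16","""def DD(h,v): return np.linalg.norm(a[:,None]+[h,v]-b[None],axis=2)
h=min(((np.minimum(DD(h,v).min(1),12).sum()+0.05*abs(v)),h,v) for h in range(-70,20,2) for v in range(-8,14,2))
D=DD(h[1],h[2]);j=D.argmin(1);ok=D.min(1)<9;print(h)""")
open("pitch.py","w").write(s)
E
python3 pitch.py
```

```text
(np.float64(91.45522623941046), -22, -2)
20 21 19
rms 0.27662774857253275 rotvec deg (tool x down,y jaw,z) [-0.08  0.25 -7.61]
bar 1 world z 66.4 seat x -22.9 y -0.1
hookbot 1 world z 14.2 seat x 66.0 y 0.3
hookbot -1 world z 39.3 seat x -122.3 y -0.1
tailbot 1 world z 34.0 seat x -82.7 y -0.0
tailbot -1 world z 19.5 seat x 26.4 y 0.2
12.1 [0.48917871 0.2457905  0.05141707] [-0.4745172  -1.00453541  0.63106729] 0.021341307613496875
```

The hook edge is at x=66, past the lip's edge at 62, and at z=14, so it is under the lip while tilted 7.6°. I push on to the stop.

Request:
step_arm --increments '[{"grip": 0.25,"delta_pos": [0.0019,0.0007,0],"twist": 0},{"grip": 0.25,"delta_pos": [0.0019,0.0007,0],"twist": 0},{"grip": 0.25,"delta_pos": [0,0,0],"twist": 0}]'

```text
clock: 12.35
position: [0.4936, 0.2474, 0.0515]
ee_rot: [0.58, 0.406, 0.579, -0.405]
contact_force: [-0.0, 0.3, -0.6]
width: 0.0214
```

Request:
step_arm --increments '[{"grip": 0.25,"delta_pos": [0.0019,0.0007,0],"twist": 0},{"grip": 0.25,"delta_pos": [0,0,0],"twist": 0}]'

```text
clock: 12.52
position: [0.4951, 0.248, 0.0515]
ee_rot: [0.58, 0.406, 0.579, -0.405]
contact_force: [0.0, -1.1, -0.0]
width: 0.0214
```

Request:
step_arm --increments '[{"grip": 0.25,"delta_pos": [0.0019,0.0007,0],"twist": 0},{"grip": 0.25,"delta_pos": [0,0,0],"twist": 0}]'

```text
clock: 12.68
position: [0.4953, 0.2481, 0.0512]
ee_rot: [0.579, 0.405, 0.58, -0.406]
contact_force: [-3.6, -0.8, 1.6]
width: 0.0217
```

Request:
step_arm --increments '[{"grip": 0.25,"delta_pos": [0.0009,0.0003,0],"twist": 0},{"grip": 0.25,"delta_pos": [0,0,0],"twist": 0}]'

```text
clock: 12.85
position: [0.4953, 0.2481, 0.0511]
ee_rot: [0.579, 0.404, 0.58, -0.407]
contact_force: [-5.6, -1.3, 4.8]
width: 0.0216
```

```bash
python3 pitch.py
```

```text
(np.float64(106.41437119299734), -16, -4)
20 20 18
rms 0.4971070660693456 rotvec deg (tool x down,y jaw,z) [ 0.16  0.15 -3.37]
bar 1 world z 60.2 seat x -16.9 y 0.3
hookbot 1 world z 14.3 seat x 75.4 y 0.3
hookbot -1 world z 26.3 seat x -114.2 y 0.6
tailbot 1 world z 23.7 seat x -74.3 y 0.5
tailbot -1 world z 16.8 seat x 35.5 y 0.3
12.9 [0.4953492  0.24809657 0.0511102 ] [-5.18971371 -1.66027063  3.68940023] 0.021247282113051148
```

The stop was felt (about 6 N at hook x≈75.4, so S≈-7) and the tail now sits on the catch's slope. I back off, lift clear, shut the fingers and press on the bar's top.

Request:
step_arm --increments '[{"grip": 0.3,"delta_pos": [-0.004,-0.0015,0],"twist": 0},{"grip": 0.35,"delta_pos": [-0.003,-0.001,0],"twist": 0},{"grip": 0.35,"delta_pos": [0,0,0],"twist": 0},{"grip": 0.35,"delta_pos": [0,0,0.015],"twist": 0},{"grip": 0.35,"delta_pos": [0,0,0.03],"twist": 0},{"grip": 0,"delta_pos": [0,0,0],"twist": 0},{"grip": 0,"delta_pos": [0,0,0],"twist": 0},{"grip": 0,"delta_pos": [0,0,0],"twist": 0},{"grip": 0,"delta_pos": [0,0,0],"twist": 0},{"grip": 0,"delta_pos": [0,0,0],"twist": 0}]'

```text
clock: 13.73
position: [0.4897, 0.246, 0.0953]
ee_rot: [0.579, 0.405, 0.58, -0.406]
contact_force: [-0.2, -0.4, -1.2]
width: -0.0001
```

```bash
python3 - <<'E'
from h import *
from rig import manip
st=manip.get_state();w=manip.get_image("wrist");s=manip.get_image("scene");print(st["position"],st["width"])
o=np.zeros((400,800,3),np.uint8)
o[:300,:400]=cv2.resize(w["img"],(400,300));o[:400,400:]=cv2.resize(s["img"][150:270,390:510],(400,400),interpolation=3)
cv2.imwrite("pics/p5.png",o[:,:,::-1])
E
```

```text
[0.4896919  0.24603732 0.09530304] -0.0001419420741287474
```

View pics/p5.png

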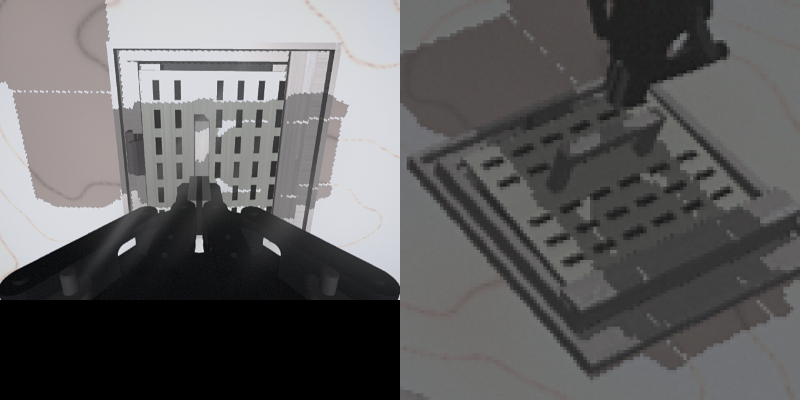

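Hook under the lip, tail inside the frame, shut fingers above the bar ((200,190) in the wrist half). I press down.

Request:
step_arm --increments '[{"grip": 0,"delta_pos": [0,0,-0.015],"twist": 0},{"grip": 0,"delta_pos": [0,0,-0.009],"twist": 0},{"grip": 0,"delta_pos": [0,0,0],"twist": 0},{"grip": 0,"delta_pos": [0,0,0],"twist": 0}]'

```text
clock: 14.17
position: [0.4896, 0.246, 0.0714]
ee_rot: [0.579, 0.405, 0.58, -0.406]
contact_force: [0.3, -0.1, 0.7]
width: -0.0001
```

Request:
step_arm --increments '[{"grip": 0,"delta_pos": [0,0,-0.002],"twist": 0},{"grip": 0,"delta_pos": [0,0,-0.001],"twist": 0},{"grip": 0,"delta_pos": [0,0,0],"twist": 0}]'

```text
clock: 14.42
position: [0.4905, 0.2463, 0.0695]
ee_rot: [0.579, 0.405, 0.579, -0.405]
contact_force: [-0.5, -0.7, 0.0]
width: -0.0001
```

Request:
step_arm --increments '[{"grip": 0,"delta_pos": [0,0,-0.0015],"twist": 0},{"grip": 0,"delta_pos": [0,0,0],"twist": 0}]'

```text
clock: 14.58
position: [0.4904, 0.2463, 0.0679]
ee_rot: [0.579, 0.405, 0.579, -0.405]
contact_force: [0.2, -0.7, 1.7]
width: 0.0001
```

Request:
step_arm --increments '[{"grip": 0,"delta_pos": [0,0,-0.0015],"twist": 0},{"grip": 0,"delta_pos": [0,0,0],"twist": 0}]'

```text
clock: 14.75
position: [0.4899, 0.2461, 0.0665]
ee_rot: [0.579, 0.405, 0.58, -0.406]
contact_force: [-1.1, -1.0, 2.6]
width: 0.0005
```

Request:
step_arm --increments '[{"grip": 0,"delta_pos": [0,0,-0.001],"twist": 0},{"grip": 0,"delta_pos": [0,0,0],"twist": 0}]'

```text
clock: 14.92
position: [0.4906, 0.2464, 0.0652]
ee_rot: [0.58, 0.406, 0.579, -0.405]
contact_force: [1.3, -0.4, 0.1]
width: 0.0002
```

Request:
step_arm --increments '[{"grip": 0,"delta_pos": [0,0,-0.001],"twist": 0},{"grip": 0,"delta_pos": [0,0,0],"twist": 0}]'

```text
clock: 15.08
position: [0.4905, 0.2464, 0.064]
ee_rot: [0.579, 0.405, 0.579, -0.405]
contact_force: [-0.1, 0.1, 0.0]
width: -0.0002
```

Request:
step_arm --increments '[{"grip": 0,"delta_pos": [0,0,-0.001],"twist": 0},{"grip": 0,"delta_pos": [0,0,0],"twist": 0}]'

```text
clock: 15.25
position: [0.4904, 0.2463, 0.063]
ee_rot: [0.579, 0.405, 0.579, -0.405]
contact_force: [-1.0, -0.5, 0.5]
width: 0.0003
```

Request:
step_arm --increments '[{"grip": 0,"delta_pos": [0,0,-0.001],"twist": 0},{"grip": 0,"delta_pos": [0,0,0],"twist": 0}]'

```text
clock: 15.42
position: [0.4903, 0.2463, 0.0621]
ee_rot: [0.579, 0.405, 0.579, -0.405]
contact_force: [0.1, 0.9, 0.9]
width: -0.0
```

Request:
step_arm --increments '[{"grip": 0,"delta_pos": [0,0,-0.001],"twist": 0},{"grip": 0,"delta_pos": [0,0,0],"twist": 0}]'

```text
clock: 15.58
position: [0.4903, 0.2463, 0.0612]
ee_rot: [0.579, 0.405, 0.579, -0.405]
contact_force: [-0.7, 0.7, -0.1]
width: 0.0002
```

Request:
step_arm --increments '[{"grip": 0,"delta_pos": [0,0,-0.001],"twist": 0},{"grip": 0,"delta_pos": [0,0,0],"twist": 0}]'

```text
clock: 15.75
position: [0.4904, 0.2463, 0.061]
ee_rot: [0.579, 0.405, 0.579, -0.405]
contact_force: [-2.2, -0.3, 5.1]
width: 0.0001
```

Firm contact at z=0.061 is exactly the bar-top height of a flat-seated panel. I press a touch more to confirm, then retreat and look.

Request:
step_arm --increments '[{"grip": 0,"delta_pos": [0,0,-0.001],"twist": 0},{"grip": 0,"delta_pos": [0,0,0],"twist": 0}]'

```text
clock: 15.92
position: [0.4904, 0.2463, 0.061]
ee_rot: [0.58, 0.406, 0.579, -0.405]
contact_force: [-2.8, -0.7, 11.7]
width: -0.0003
```

Request:
step_arm --increments '[{"grip": 0,"delta_pos": [0,0,-0.001],"twist": 0},{"grip": 0,"delta_pos": [0,0,0],"twist": 0}]'

```text
clock: 16.08
position: [0.4904, 0.2463, 0.061]
ee_rot: [0.58, 0.406, 0.579, -0.405]
contact_force: [-5.1, -1.9, 17.6]
width: -0.0001
```

Request:
step_arm --increments '[{"grip": 0,"delta_pos": [0,0,0.01],"twist": 0},{"grip": 0,"delta_pos": [0,0,0.02],"twist": 0},{"grip": 0,"delta_pos": [0,-0.01,0.035],"twist": 0},{"grip": 0,"delta_pos": [0,-0.02,0.035],"twist": 0},{"grip": 0,"delta_pos": [0,-0.02,0.035],"twist": 0},{"grip": 0,"delta_pos": [0,0,0.02],"twist": 0},{"grip": 0,"delta_pos": [0,0,0],"twist": 0},{"grip": 0,"delta_pos": [0,0,0],"twist": 0}]'

```text
clock: 16.75
position: [0.4911, 0.1963, 0.2147]
ee_rot: [0.58, 0.407, 0.578, -0.405]
contact_force: [0.1, -0.8, -0.9]
width: 0.0003
```

```bash
python3 - <<'E'
from h import *
from rig import manip
st=manip.get_state();w=manip.get_image("wrist");s=manip.get_image("scene");print(st["clock"],st["position"])
c=cam(w,st);np.savez("w6.npz",K=c[0],R=c[1],o=c[2])
cv2.imwrite("pics/w6.png",w["img"][:,:,::-1])
u=proj(c,[.506,.252,.0165])[0].astype(int);print(u)
x0,y0=max(u[0]-130,0),max(u[1]-130,0)
o=np.zeros((400,800,3),np.uint8);print(x0,y0)
a=w["img"][y0:y0+260,x0:x0+260];o[:400,:400]=cv2.resize(a,(400,400),interpolation=3);o[:400,400:]=cv2.resize(s["img"][150:270,390:510],(400,400),interpolation=3)
cv2.imwrite("pics/p6.png",o[:,:,::-1])
E
```

```text
16.75 [0.49109487 0.19629925 0.21471607]
[352 162]
222 32
```

View pics/p6.png

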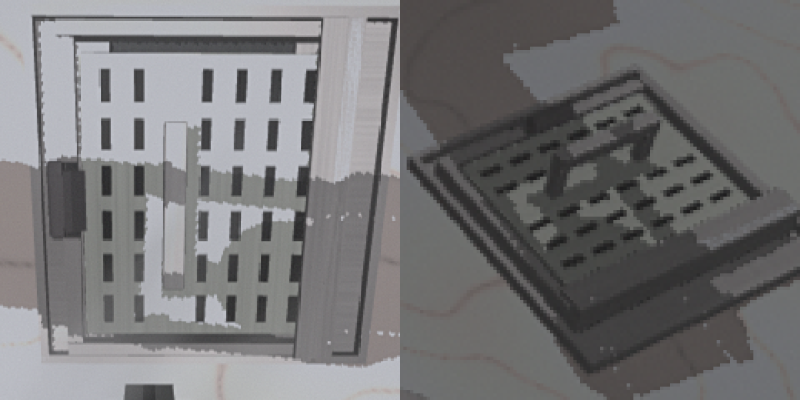

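The plate lies flat inside the frame. The hook edge is under the lip (crop x≈300), and the tongue (crop (70,200)) covers the plate's rear edge. The bar took a rigid 17.6 N press at the flat height, and the gripper is clear. Last, I check the bystanders numerically and hand in.

```bash
python3 - <<'E'
from h import *
from rig import manip
a=cv2.imread("pics/scene0.png").astype(int);b=manip.get_image("scene")["img"][:,:,::-1].astype(int)
for n,(x,y,w,h) in dict(ring=(335,218,48,38),dabba=(345,265,75,75),cup=(328,160,34,40)).items():
    f=lambda i:cv2.Canny(i[y:y+h,x:x+w].astype(np.uint8),60,150)
    s=cv2.phaseCorrelate(a[y:y+h,x:x+w].mean(2),b[y:y+h,x:x+w].mean(2));print(n,s)
print(manip.sign_off())
E
```

```text
ring ((-0.01408879962954046, 0.005928772425512818), 0.9775216712936335)
dabba ((0.5789656059054735, 0.5494456665090368), 1.0010499525139498)
cup ((-0.3869759602274847, -0.6067623557709432), 0.55216264679589)
the job is handed in; nothing more can be done
None
```

The panel is back in the base and clicked in, and the job is handed in at about 17 s of the 56 s allowed.

**What I did**
- I gripped the silver panel by its bar, not the purple look-alikes, and carried it over the base.
- I lowered its rear onto the catch with a weak grip so it pitched 7–8° hook-down. I then let it rest with the hook edge on the ledge.
- I pushed it under the lip with an open pad until I felt the stop at about 6 N.
- I pressed the bar down with shut fingers until it clicked in, then let go and moved clear.

**Last checks**
- **Seating:** under a 17.6 N press the bar top stayed rigid at z = 61 mm, which is the flat-seated height. In the final picture the tongue covers the plate's rear edge and the hook edge is under the lip.
- **Forces:** the highest force I read against the base was about 21 N, during the tilting. Readings come only at the end of each move call, so short peaks between them are not seen.
- **Seat shift:** vision gave S of about -6 mm and the stop suggested about -7 mm, so the two disagree by roughly 1 mm.
- **Bystanders:** the image shifts were under 1 pixel for all three. The cup's match was weak (0.55), possibly because the arm's shadow changed over it. The arm was never planned near it.
- **Click:** the force peak I saw at the click was low (about 3 N), below the stated 5–15 N. The evidence for the click is the flat height and the picture, not that peak.

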